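# Square up a parts box against a fence and its end stop

## Task

Gently push the teal parts box along the wooden board it lies on with the fingertips until its far long side lies flush against the aluminium fence and its left short side lies flush against the arm of the orange end stop, then draw back clear of it. Do not lift, tip or force the box, and leave the other loose things where they are.

Things in the scene. Friction and masses are not known exactly. Their poses are not given: they have to be found in the camera images.
- fence: Fixed plywood board, 8 mm thick, with an aluminium fence 345 mm long along its far edge (wall 38 mm high over the desk, 6 mm thick). Origin on the desk under the fence's working face. y runs along the fence (leftwards), x away from the box, z up: the face is the plane x = 0, the box stands at x < 0. The board spans x = -222 to 38 mm, y = -215 to 140 mm.
- end_stop: Fixed orange stop clamped over the fence, axes as the fence's. Origin at desk height where its working face (plane y = 0, looking to -y, to the box) meets the fence's face. Its arm spans x = 0 to -100 mm, y = 0 to 22 mm, its top 39 mm over the desk. The clamp with its black knob spans x = -17 to 18 mm, y = 0 to 34 mm, its top 65 mm over the desk.
- parts_box: Flat shut teal parts box, 0.2 to 0.37 kg, loose on the board; 105 mm (its x) by 160 mm (its y), 36 mm high, too wide to grip; the lid's lip stands up to 6 mm out of its near long side. Origin in the middle of the underside, z up, x towards its far long side. Starts clear of fence and stop, turned up to 0.35 rad from them. Slides at about 1 to 4 N.
- back_left (a point): Point on a corner edge of the parts box, 18 mm above its underside: far long side (box x = +52 mm), left short side (box y = +80 mm). It ends in the inner corner between fence and stop.
- back_right (a point): Point on a corner edge of the parts box, 18 mm above its underside: far long side (box x = +52 mm), right short side (box y = -80 mm). It ends at the fence.
- front_left (a point): Point on a corner edge of the parts box, 18 mm above its underside: near long side (box x = -53 mm), left short side (box y = +80 mm). It ends 105 mm out from the fence, level with the face of the stop's arm, just past the arm's end.
- solder_spool: Bystander, loose: reel of solder with green flanges standing on end, 60 mm across, 43 mm high; origin at the middle of the underside.
- flux_jar: Bystander, loose: small white tub with a green lid, 41 mm across, 29 mm high; origin at the middle of the underside.
- screwdriver: Bystander, loose: red and black screwdriver lying behind the fence, 142 mm long along its x, 21 mm thick; origin in the middle, underneath.
- tape_roll: Bystander, loose: orange roll of tape lying flat behind the fence, 68 mm across, 29 mm high; origin at the middle of the underside.
- torch: Bystander, loose: grey torch standing upright behind the fence, 23 mm across, 84 mm high; origin at the middle of the underside.
- mouse: Bystander, loose: black computer mouse, 97 x 62 x 40 mm, on the right near the desk's front edge; origin at the middle of the underside.

How it is judged:
At the end, for the whole second after the job is handed in: The box stands flat and still on the board, both ends of its far long side within 4 mm of the fence's working face and both ends of its left short side within 4 mm of the end stop's working face (x of back_left in the frame of fence between -0.004 and 0.004 m and x of back_right in the frame of fence above -0.004 m and y of back_left in the frame of end_stop between -0.004 and 0.004 m and y of front_left in the frame of end_stop above -0.004 m and height (world z) of parts_box below 0.012 m and angle between parts_box's own z axis and vertical below 0.04 rad and linear speed of parts_box below 0.01 m/s); the robot touches nothing.
It fails at once if the parts box is lifted or tipped (height (world z) of parts_box above 0.023 m or angle between parts_box's own z axis and vertical above 0.2 rad).
It fails at once if another loose thing is moved more than 15 mm (distance of any of solder_spool, flux_jar, screwdriver, tape_roll, torch, mouse from where it was at the start of the episode above 0.015 m).
It fails at once if the parts box is pushed with more than 40 N (contact force between the fingers and parts_box above 40 N).
It also fails if it takes over 72 s, if anything falls off the work surface, if the arm or the gripper's body presses on something with over 40 N, if the wrist force passes 120 N, or if a joint passes its speed limit or range.

## Robot

A 7-joint arm with a two-finger parallel gripper is mounted at the origin on a cart in front of the work surface, level with it; the furniture and walls round the work are solid. World frame = base frame: x ahead of the robot, y to its left, z up, the work surface at z = 0. Lengths are in m, angles in rad, forces in N, time in s.
With the tool pointing down it reaches from about 0.425 to 0.95 m from the base axis. Payload 4.7 kg.
Tool frame: the origin (TCP) lies midway between the tips of the shut fingers; the grasp point (between the pads) lies 19 mm behind it; z points along the fingers, y is the line along which they close (so a half turn about z gives the same grasp; the last joint's range is limited). The gripper opens to 85 mm and grips with 20 to 120 N. Pads are 22 mm wide; open, the fingers measure 114 mm over their backs; the gripper's body (76 mm by 85 mm) begins 54 mm behind the grasp point. The pads swing forward as they close: fully open they stand 13 mm farther back than shut.
Start: joints at [1.245, 0.469, -0.049, 1.532, 0.024, 1.141, -0.082], TCP at [0.197, -0.645, 0.231] pointing down, gripper open.
Joint ranges: [-2.59, 2.59], [-0.33, 1.99], [-1.39, 1.29], [0.1, 2.45], [-1.04, 4.18], [0.21, 1.99], [-2.66, 2.66]. Speed limits (rad/s): [2.57, 2.57, 3.14, 3.14, 3.14, 3.14, 3.14].

## Interface

Orientations are given as a unit quaternion [x, y, z, w].
In Python, from station import * gives the robot as it stands. Calls block until the motion is done:
- goto(position, orientation): joint-space move of the TCP to a pose.
- move_l(position, rot=None, vel=0.15, force_limit=None): straight line of the TCP; rot=None keeps the orientation; vel is the mean speed in m/s. With force_limit (N) it stops when the force on the tool has changed by that much, and returns True; else False.
- move_j(angles): joint-space move.
- move_gripper(opening, squeeze=None): opening from 0.0 (shut) to 1.0 (fully open); squeeze is the grip in N (None keeps the last); returns when the fingers have stopped.
- sleep(seconds).
- ik(position, orientation): joint angles nearest the present ones, or None.
- capture(name): name is "side" or "top"; returns a dict with "image" (420x560x3 uint8, blue, green, red), "depth" (420x560 float32, m along the optical axis (not along the pixel's ray), 0 where there is no reading), "mtx" (3x3 intrinsics, pixels), "dist" ([k1, k2, p1, p2, k3] as OpenCV has them; the pictures are not rectified), "R" (3x3) and "t" (3): a world point X has camera coordinates R X + t. Camera axes: x right, y down, z forward; pixel columns grow to the right and rows downward; lengths in m; the calibration is good to about 2 mm. A picture is of the moment at which its call begins.
A pose or a line that the arm cannot do raises Unreachable and nothing moves.
- finish_job(): hands the job in; it is judged then, once.
Trained networks look in the newest picture that a camera, given by its name, has taken for a name from the list of things; names that differ only in an ending like _2 or _b are one class to them, and where a whole thing is asked for, a point or a joint stands for the part that bears it (a point fixed in the world has none). Each returns a list of dicts, best first, with "conf" (0 to 1); they miss things now and then, are a little off and sometimes report something else, mostly with a low value. They report only what shows in the picture. A call takes as long as a camera call.
- boxes_of(camera, target): "box" ([left, top, right, bottom] in pixels, round what is visible of it).
Readings, each from a call of its own:
- get_clock(): time.
- get_qpos(): joint angles.
- get_joint_velocities(): joint speeds.
- get_joint_efforts(): joint torques, N m.
- get_ee_pos(): TCP position.
- get_ee_rot(): TCP orientation.
- get_contact_force(): force on the tool from outside, world axes, zero at the start.
- get_wrist_torque(): the same for the moment, N m.
- get_finger_gap(): opening from 0.0 (shut) to 1.0 (fully open).
- get_gripper_force(): force on a finger pad.
Only numpy, scipy, OpenCV 4.12 (cv2) and the standard library are available. Lean on these libraries where they do the work, as an engineer would, in place of code of your own. Each camera call takes 0.05 s, during which the arm holds its last target. There are 200 camera calls.

## Working session

There is one attempt and no reset: what is moved stays moved. The work goes in short steps, each a Python script; the robot and the scene stay as the last script left them, time stands still between calls to the robot, and variables do not carry over. Pictures are saved under pics/ and viewed, at most 10 in all, crops included, and the job is handed in when it is done.

```bash
mkdir -p pics; ls; python3 - <<'E'
from station import *
import cv2,numpy as np
for c in ("top","side"):
    d=capture(c); cv2.imwrite(f"pics/{c}0.png",d["image"]); np.savez(f"{c}0.npz",**d)
    print(c,d["mtx"].tolist(),d["dist"],d["R"].tolist(),d["t"])
    for n in ["fence","end_stop","parts_box","solder_spool","flux_jar","mouse","torch","tape_roll","screwdriver"]:
        print(n,[(np.round(b["box"]).tolist(),round(b["conf"],2)) for b in boxes_of(c,n)[:2]])
print(get_clock(),get_ee_pos(),get_ee_rot())
E
```

```text
pics
top [[382.2515004257116, 0.0, 281.07177426142255], [0.0, 382.2515004257116, 212.86918622058909], [0.0, 0.0, 1.0]] [0.01492712 0.         0.         0.         0.        ] [[-0.026647019535041477, -0.9996439979064784, 0.0013467737197553216], [-0.99725365550049, 0.02649012224674038, -0.06916227305593012], [0.06910197494145454, -0.003186043456367272, -0.9976045139163541]] [-0.08813705  0.59903051  1.09133086]
fence [([238.0, 181.0, 364.0, 276.0], 0.83)]
end_stop [([246.0, 192.0, 266.0, 234.0], 0.69)]
parts_box [([272.0, 216.0, 338.0, 267.0], 0.55)]
solder_spool [([147.0, 266.0, 172.0, 286.0], 0.71)]
flux_jar [([168.0, 227.0, 179.0, 243.0], 0.54), ([274.0, 214.0, 341.0, 266.0], 0.23)]
mouse [([394.0, 250.0, 414.0, 290.0], 0.89)]
torch [([243.0, 143.0, 251.0, 159.0], 0.53)]
tape_roll [([259.0, 133.0, 283.0, 160.0], 0.52)]
screwdriver [([318.0, 132.0, 331.0, 161.0], 0.64)]
side [[398.9957792121016, 0.0, 274.310450790764], [0.0, 398.9957792121016, 200.99830073949218], [0.0, 0.0, 1.0]] [-0.03867254  0.          0.          0.          0.        ] [[-0.8886808314786718, -0.4582260816234495, 0.01659029482547251], [-0.21240288216307213, 0.3793278912943429, -0.9005528116301713], [0.4063636246161761, -0.8038278478668218, -0.4344299662576197]] [0.4586944  0.20691065 0.86672238]
fence [([221.0, 174.0, 344.0, 249.0], 0.79)]
end_stop [([233.0, 200.0, 278.0, 222.0], 0.9), ([281.0, 187.0, 322.0, 223.0], 0.63)]
parts_box [([283.0, 190.0, 323.0, 220.0], 0.89), ([231.0, 204.0, 279.0, 221.0], 0.52)]
solder_spool [([243.0, 281.0, 273.0, 313.0], 0.66)]
flux_jar []
mouse [([342.0, 175.0, 373.0, 190.0], 0.94)]
torch []
tape_roll [([201.0, 188.0, 219.0, 209.0], 0.75), ([225.0, 178.0, 246.0, 186.0], 0.7)]
screwdriver []
1.0 [ 0.19747775 -0.64550138  0.23137194] [9.89009207e-01 1.47853919e-01 4.60287374e-05 6.92884926e-05]
```

View pics/top0.png

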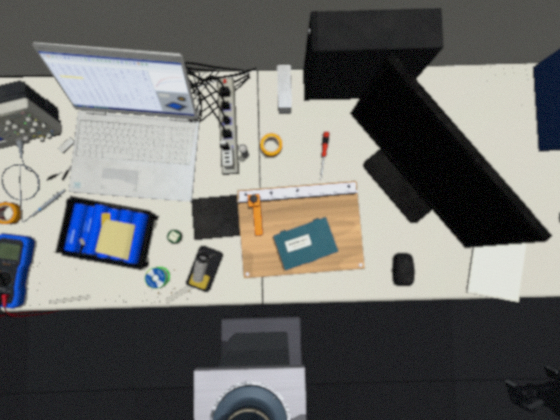

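View pics/side0.png

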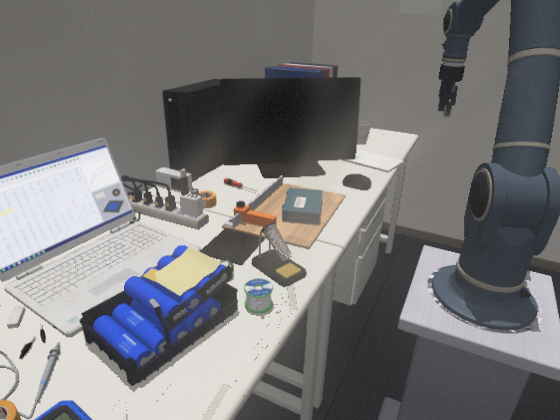

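Top: teal box at about (306,243), turned a bit; orange stop arm at (257,215), white fence strip from (238,194) to (357,187), spool and jar well to the left. The side view agrees. Next I fit these by colour in world coordinates.

```bash
cat > h.py <<'E'
import cv2,numpy as np
def toworld(d,px,z):
    u=cv2.undistortPoints(np.float64(px).reshape(-1,1,2),d["mtx"],d["dist"])[:,0]
    r=np.c_[u,np.ones(len(u))]@d["R"]; C=-d["R"].T@d["t"]
    return (C+r*((z-C[2])/r[:,2])[:,None])[:,:2]
def mask(d,lo,hi,roi):
    h=cv2.cvtColor(d["image"],cv2.COLOR_BGR2HSV); m=cv2.inRange(h,lo,hi)
    k=np.zeros_like(m); l,t,r,b=roi; k[t:b,l:r]=m[t:b,l:r]; return k
def big(m):
    c=max(cv2.findContours(m,cv2.RETR_EXTERNAL,cv2.CHAIN_APPROX_NONE)[0],key=cv2.contourArea)
    return cv2.convexHull(c)
E
python3 - <<'E'
from h import *
d=dict(np.load("top0.npz"))
im=d["image"]; h=cv2.cvtColor(im,cv2.COLOR_BGR2HSV)
print("teal",h[250,[285,300,325]].tolist(),"orange",h[215,[256,258]].tolist(),"fence",h[180:200,300].tolist(),"wood",h[262,300])
for n,lo,hi,roi,z in (("box",(75,60,20),(110,255,200),(265,205,350,275),.044),("stop",(5,170,120),(15,255,255),(240,190,272,242),.039),("fence",(0,0,170),(180,50,255),(245,178,356,202),.038)):
    m=mask(d,lo,hi,roi); c=big(m)
    w=toworld(d,c[:,0].astype(float),z)*1000
    r=cv2.minAreaRect(w.astype(np.float32)); print(n,(m>0).sum(),r,np.round(cv2.boxPoints(r)).tolist())
# depth of the board/box
for p in ((306,243),(280,265),(300,207),(256,225)): print(p,d["depth"][p[1],p[0]])
cv2.imwrite("pics/crop0.png",cv2.resize(im[170:285,225:375],None,fx=5,fy=5,interpolation=cv2.INTER_CUBIC))
E
```

```text
teal [[97, 107, 119], [96, 122, 117], [96, 130, 114]] orange [[17, 200, 226], [16, 193, 227]] fence [[30, 15, 215], [28, 14, 216], [21, 15, 217], [21, 19, 213], [19, 27, 207], [16, 46, 206], [13, 33, 214], [8, 5, 220], [128, 5, 226], [111, 8, 228], [110, 7, 225], [110, 7, 229], [115, 7, 230], [110, 7, 230], [115, 7, 225], [117, 11, 214], [125, 9, 174], [4, 14, 124], [15, 81, 129], [17, 104, 164]] wood [ 97 129 113]
box 1609 ((507.86065673828125, -169.12535095214844), (104.11192321777344, 155.8019256591797), 18.44025230407715) [[434.0, -112.0], [483.0, -259.0], [582.0, -227.0], [533.0, -79.0]]
stop 62 ((620.311279296875, -20.02685546875), (28.767887115478516, 13.75357437133789), 51.592010498046875) [[606.0, -27.0], [617.0, -36.0], [635.0, -13.0], [624.0, -4.0]]
fence 1958 ((664.1234130859375, -160.3788604736328), (316.9497985839844, 60.797210693359375), 88.47774505615234) [[630.0, -318.0], [690.0, -320.0], [699.0, -3.0], [638.0, -1.0]]
(306, 243) 1.0852401
(280, 265) 1.1165295
(300, 207) 1.1248803
(256, 225) 1.0900894
```

View pics/crop0.png

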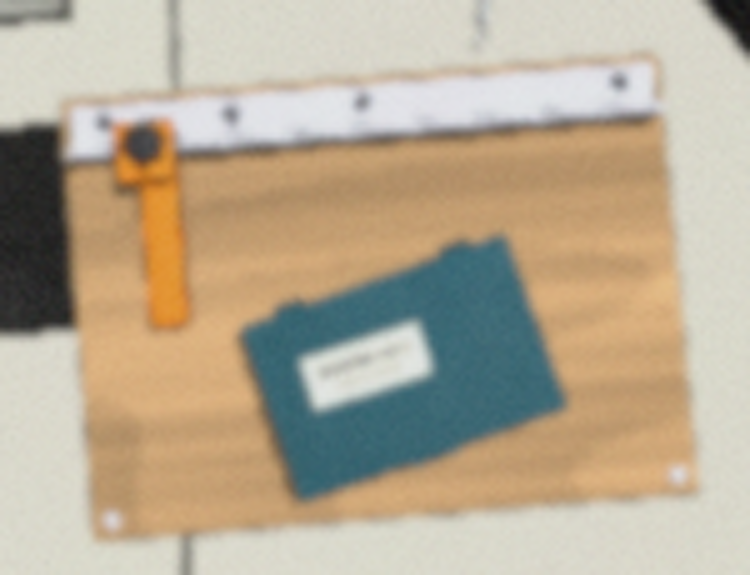

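```bash
cat >> h.py <<'E'
from scipy.spatial.transform import Rotation as Ro
def quat(yaw): return (Ro.from_euler("z",yaw)*Ro.from_euler("x",np.pi)).as_quat()
def fit_scene(d):
    """fence frame: yaw, origin O = corner fence face/stop face (m)"""
    g=cv2.cvtColor(d["image"],cv2.COLOR_BGR2GRAY).astype(float); P=[]
    for u in range(268,354):
        r0=int(round(202-(u-238.6)*9/118))-8; col=g[r0:r0+12,u]
        k=int(np.argmin(np.diff(col))); hi=col[max(k-3,0):k].mean() if k else 220
        mid=(hi+col[k:].min())/2; j=np.argmax(col[k-1:]<mid)+k-1
        P.append((u,r0+j-1+(col[j-1]-mid)/(col[j-1]-col[j])))
    w=toworld(d,P,.038); vx,vy,x0,y0=cv2.fitLine(w.astype(np.float32),cv2.DIST_HUBER,0,.001,.001).ravel()
    if vy<0: vx,vy=-vx,-vy
    yaw=np.arctan2(-vx,vy); ex=np.array([np.cos(yaw),np.sin(yaw)]); ey=np.array([-ex[1],ex[0]])
    fx=np.array([x0,y0])@ex
    m=mask(d,(10,120,120),(23,255,255),(245,190,272,240)); m&=mask(d,(0,175,150),(180,255,255),(0,0,560,420))
    s=toworld(d,big(m)[:,0].astype(float),.039); X=s@ex-fx; Y=s@ey
    sel=(X<-.03); print("stop arm x",X.min(),"y",Y[sel].min(),Y[sel].max())
    fy=Y[sel].mean()*0+(Y[sel].min()+Y[sel].max())/2-.011
    return yaw,ex,ey,fx*ex+fy*ey
def fit_box(d,roi=(255,185,350,275)):
    m=cv2.morphologyEx(mask(d,(85,60,20),(110,255,200),roi),cv2.MORPH_OPEN,np.ones((7,7)))
    r=cv2.minAreaRect(toworld(d,big(m)[:,0].astype(float),.044).astype(np.float32)*1000)
    (cx,cy),(a,b),t=r; t=t if a<b else t-90
    return np.array([cx,cy])/1000,np.deg2rad(t),(a,b)
E
python3 - <<'E'
from h import *
d=dict(np.load("top0.npz")); yaw,ex,ey,O=fit_scene(d); print("fence",yaw,O)
c,t,s=fit_box(d); print("box",c,t,s,"in fence:",(c-O)@ex,(c-O)@ey)
np.savez("scene.npz",yaw=yaw,O=O)
from station import *
for p,y in ((c-np.array([np.cos(t),np.sin(t)])*.085,t),):
    for q in (quat(y),quat(y+np.pi)): print(p,ik([*p,.018],q))
E
```

```text
stop arm x -0.09887224606183032 y -0.07672373410600071 -0.05833416305296691
fence 0.055625875 [ 0.63553304 -0.04326201]
box [ 0.50804935 -0.16911533] 0.3144024452560172 (104.440673828125, 155.13848876953125) in fence: -0.1342836034673346 -0.11857091954669598
[ 0.42721593 -0.19540143] [ 0.53441257  0.47155316 -0.23947127  2.17488023  0.21969162  0.51716576
 -1.12786566]
[ 0.42721593 -0.19540143] [ 1.21358712  0.82380444 -1.18451073  2.14072412  1.01421764  0.92811332
  1.30069392]
```

```bash
python3 - <<'E'
from h import *; from station import *
s=np.load("scene.npz"); yaw=float(s["yaw"]); O=s["O"]; R=Ro.from_euler("z",yaw).as_matrix()[:2,:2]
F=lambda x,y,z:[*(O+R@[x,y]),z]
c,t=np.array([.50805,-.16912]),.3144
p=c-np.array([np.cos(t),np.sin(t)])*.088
move_l([.25,-.47,.231]); 
goto([*p,.12],quat(t)); move_gripper(.8)
print("tcp",get_ee_pos()); f0=np.array(get_contact_force())
print(move_l([*p,.018],vel=.1,force_limit=12), get_contact_force())
print(move_l(F(-.150,-.128,.018),rot=quat(yaw),vel=.05,force_limit=14), get_ee_pos(),get_contact_force())
print(get_clock())
d=capture("top"); cv2.imwrite("pics/top1.png",cv2.resize(d["image"][170:285,225:375],None,fx=5,fy=5,interpolation=cv2.INTER_CUBIC))
E
```

```text
tcp [ 0.42426624 -0.19702037  0.12015798]
False [-0.28702978  0.03443429  0.19604257]
False [ 0.49299466 -0.17959493  0.01811468] [-0.80082837 -0.84140648  0.8103973 ]
6.7083
```

View pics/top1.png

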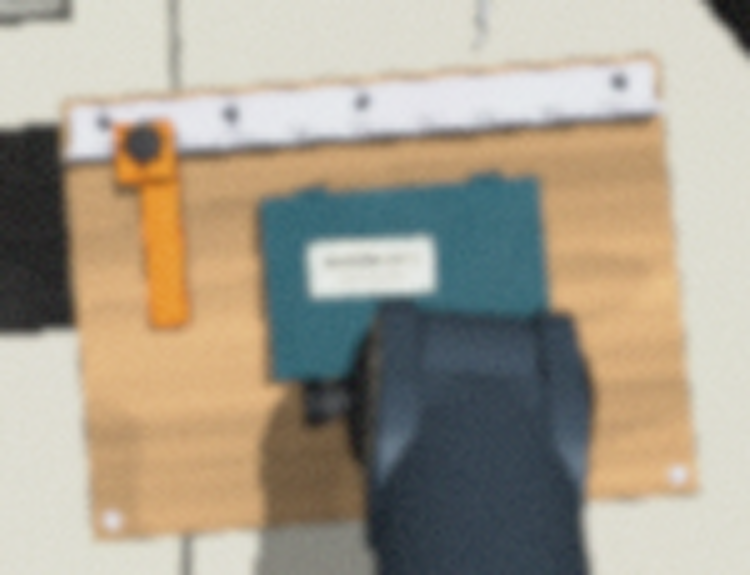

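The box is square to the fence, with about 15 mm left to go and the left gap around 50 mm. I'll push it to the fence, then go round to its right side.

```bash
python3 - <<'E'
from h import *; from station import *
s=np.load("scene.npz"); yaw=float(s["yaw"]); O=s["O"]; R=Ro.from_euler("z",yaw).as_matrix()[:2,:2]
F=lambda x,y,z:[*(O+R@[x,y]),z]
G=lambda: np.round(R.T@(np.array(get_ee_pos())[:2]-O),4)
print(move_l(F(-.100,-.128,.018),vel=.025,force_limit=10), G(),get_contact_force())
move_l(F(-.160,-.128,.018),vel=.15); move_l(F(-.160,-.128,.13),vel=.25)
q=[(quat(yaw+k*np.pi/2)) for k in (1,-1)]
j=[ik(F(-.06,-.255,.13),x) for x in q]; print(j)
if j[0] is None or (j[1] is not None and abs(j[1][6])<abs(j[0][6])): q=q[::-1]
move_gripper(.5); goto(F(-.06,-.25,.13),q[0]); print(G(),get_clock())
np.savez("q.npz",q=q[0])
d=capture("top"); np.savez("top2.npz",**d); cv2.imwrite("pics/top2.png",cv2.resize(d["image"][170:285,225:375],None,fx=5,fy=5,interpolation=cv2.INTER_CUBIC))
E
```

```text
True [-0.1187 -0.1278] [ 0.00629671 -0.07675046 -0.03740989]
[array([ 0.77513532,  0.60230325, -0.53529783,  1.64108807,  0.35160273,
        0.99564249,  0.17923271]), array([ 0.30654025,  0.5421489 ,  0.14521566,  1.67218663, -0.09300079,
        0.933994  , -2.59939787])]
[-0.0602 -0.2495] 10.7917
```

View pics/top2.png

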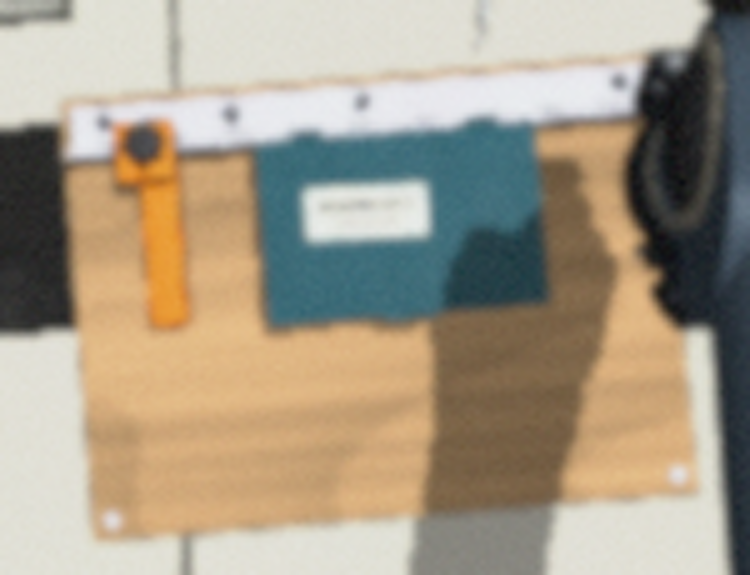

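The box is flush with the fence, with a gap of about 40 mm to the stop. I'll push from the right side.

```bash
python3 - <<'E'
from h import *; from station import *
s=np.load("scene.npz"); yaw=float(s["yaw"]); O=s["O"]; R=Ro.from_euler("z",yaw).as_matrix()[:2,:2]
F=lambda x,y,z:[*(O+R@[x,y]),z]
G=lambda: np.round(R.T@(np.array(get_ee_pos())[:2]-O),4)
q=np.load("q.npz")["q"]
print(move_l(F(-.06,-.25,.02),vel=.15,force_limit=12),G(),get_contact_force())
print(move_l(F(-.06,-.15,.02),vel=.03,force_limit=10),G(),get_contact_force())
move_l(F(-.06,-.23,.02)); move_l(F(-.06,-.23,.13),vel=.25)
# tidy push to the fence
move_gripper(.8); goto(F(-.165,-.085,.13),quat(yaw)); print(get_clock())
print(move_l(F(-.165,-.085,.018),vel=.15,force_limit=12),G())
print(move_l(F(-.10,-.085,.018),vel=.03,force_limit=10),G(),get_contact_force())
move_l(F(-.165,-.085,.018)); move_l(F(-.165,-.085,.13),vel=.25)
goto(F(-.06,-.24,.13),q); move_gripper(.5); print(get_clock())
d=capture("top"); np.savez("top3.npz",**d); cv2.imwrite("pics/top3.png",cv2.resize(d["image"][170:285,225:375],None,fx=5,fy=5,interpolation=cv2.INTER_CUBIC))
c,t,sz=fit_box(d); print("box",R.T@(c-O),t-yaw,sz)
E
```

```text
False [-0.0591 -0.2501] [ 0.22892632 -0.25479195  0.18855814]
True [-0.0612 -0.1721] [-0.6131278  -1.14196668  1.22663371]
16.9833
False [-0.1643 -0.0852]
True [-0.1186 -0.085 ] [ 0.33029378  0.18349287 -0.42840499]
22.225
box [-0.05245815 -0.08064034] -0.0022228908857961846 (103.6314468383789, 153.4099578857422)
```

View pics/top3.png

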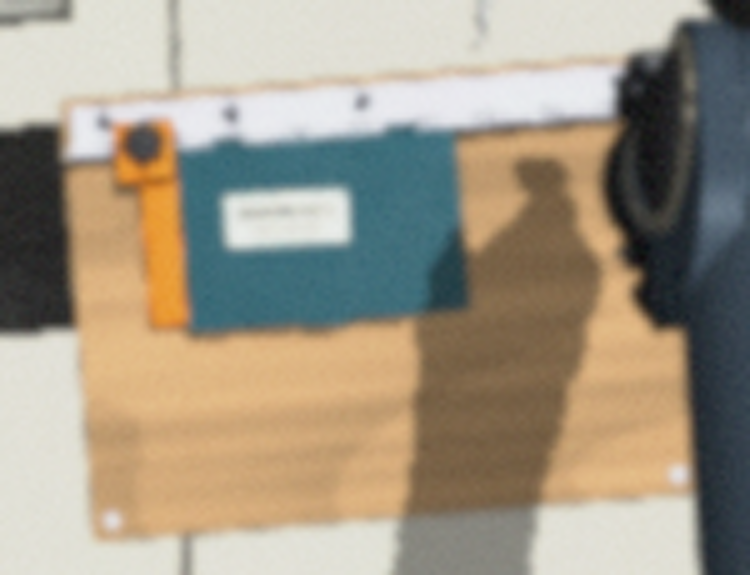

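The box is flush on both sides: centre measured at (-52.5, -80.6) mm against the ideal (-52.5, -80). One last gentle side nudge to confirm the seating, then I'll draw back and hand in.

```bash
python3 - <<'E'
from h import *; from station import *
s=np.load("scene.npz"); yaw=float(s["yaw"]); O=s["O"]; R=Ro.from_euler("z",yaw).as_matrix()[:2,:2]
F=lambda x,y,z:[*(O+R@[x,y]),z]
G=lambda: np.round(R.T@(np.array(get_ee_pos())[:2]-O),4)
move_l(F(-.06,-.24,.02),vel=.15,force_limit=12)
print(move_l(F(-.06,-.15,.02),vel=.03,force_limit=8),G())
move_l(F(-.06,-.24,.02)); move_l(F(-.06,-.24,.15),vel=.25)
d=capture("top"); c,t,sz=fit_box(d); print("box",R.T@(c-O),t-yaw,get_clock())
if abs(t-yaw)<.02: print(finish_job())
E
```

```text
True [-0.0609 -0.1721]
box [-0.05424347 -0.08010728] -0.017387063290761874 26.5667
the job is handed in; nothing more can be done
None
```

I pushed the box against the fence and the end stop, drew the arm back clear and handed the job in at about 27 s. My last measurement put the box centre within about 2 mm of ideal and its angle about 0.017 rad off, roughly 2.7 mm along the long side, so it should be inside the 4 mm limits; no verdict came back.

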